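# Find the loose bolt of the heart die and hold its keeper open

### The arm

A 7-joint arm with a two-finger parallel gripper is mounted at the origin on the work surface. World frame = base frame: x ahead of the robot, y to its left, z up, the work surface at z = 0. Lengths are in m, angles in rad, forces in N, time in s.
With the tool pointing down it reaches from about 0.35 to 0.9 m from the base axis. Payload 8.1 kg.
Tool frame: the origin (TCP) lies at the very end of the fingers, on their centre line; the grasp point (between the pads) lies 19 mm behind it; z points along the fingers, x is the direction in which the jaws open and shut, and the axes are right-handed (so a half turn about z gives the same grasp; the last joint's range is limited). The gripper opens to 92 mm and grips with 3 to 60 N. Pads are 19 mm wide; open, the fingers measure 130 mm over their backs; the gripper's body (75 mm by 190 mm) begins 47 mm behind the grasp point.
Start: joints at [-1.27, 0.434, 0.025, 1.573, -0.012, 1.134, -0.075], TCP at [0.246, 0.575, 0.227] pointing down, gripper open.
Joint ranges: [-2.62, 2.62], [-0.44, 2.09], [-1.27, 1.32], [0.08, 2.57], [-1.32, 4.46], [0.12, 2], [-2.74, 2.74]. Speed limits (rad/s): [2.22, 2.22, 3.01, 3.01, 3.14, 3.14, 3.14].

### API

Orientations are given as a rotation vector (axis times angle).
In Python, from cell import status, viewer, arm gives the robot as it stands.
- The arm moves only by the tool jog_arm, never from a script. Its argument "commands" is text: rows parted by semicolons, each of 7 numbers parted by spaces: the closure, from -1 (fully open) to 1 (shut), then the shift along the world's x, y, z normalised to -1 to 1, where 1 is 0.3 m, then the turn, a rotation vector about the world's x, y, z normalised to -1 to 1, where 1 is 2 pi rad. In form: jaw dx dy dz wx wy wz; .... A call has exactly 5 rows; each row shifts and turns the commanded pose from where the row before left it; what a row does not reach is not made up. A row lasts 1/10 s, in which the tool goes at most 50 mm and 8.59 degrees, less where a joint would pass 70% of its speed; a pose out of reach is approached as far as the arm can. A call with a number of a shift or a turn outside -1 to 1 is refused whole. A call with a gripper value outside its range is refused whole. The fingers move at their own pace and stop on an object; "force" is the grip in N (left out, the last holds). Time passes only in rows, so rows that do not move let the fingers close, or fill a call up. It gives the time, the measured TCP pose, the force and the opening at its end, in the units of the state.
- status.observe(): the state, without advancing time (a new reading comes with each control period).
- viewer.get_image(name): name is "side" or "top"; returns a dict with "pixels" (400x640x3 uint8, red, green, blue), "z_map" (400x640 float32, m along the optical axis (not along the pixel's ray), 0 where there is no reading), "camera_matrix" (3x3 intrinsics, pixels), "R" (3x3) and "t" (3): a world point X has camera coordinates R X + t. Camera axes: x right, y down, z forward; pixel columns grow to the right and rows downward; lengths in m; the calibration is good to about 2 mm. A picture is of the moment at which its call begins.
- arm.sign_off(): hands the job in, once; it reports no verdict.
The state is a dict: "clock": time; "joints": joint angles; "dq": joint speeds; "joint_efforts": joint torques, N m; "position": TCP position; "ee_rot": TCP orientation; "force": force on the tool from outside, world axes, zero at the start; "ft_torque": the same for the moment, N m; "width": opening from 0.0 (shut) to 1.0 (fully open).
Only numpy, scipy, OpenCV 4.12 (cv2) and the standard library are available. Lean on these libraries where they do the work, as an engineer would, in place of code of your own. Each camera call takes 0.05 s, during which the arm holds its last target. There are 200 camera calls.

### The job

One of the three hex bolts on the heart die's clamp bar has worked loose: with all the yellow keepers shut, tap the bolt heads down from above until you find the one that sinks, and push that one right down. Then lift only that bolt's keeper by its tab and finish while still holding it open with the fingers, at least halfway to upright, so that I can get a spanner on the bolt. Leave the other two keepers shut and everything else on the bench where it lies.

Things in the scene. Friction and masses are not known exactly. Their poses are not given: they have to be found in the camera images.
- shoe: die shoe, fixed: dark steel base plate 250 x 360 x 20 mm with a heart die on plywood; origin: centre of its underside, on the table; y along the clamp bar to the left bolt, x from the bar to the die (away from the robot, turned up to 0.3 rad). Aluminium clamp bar along the edge near the robot: x -113 to -57 mm, top 56 mm above the table; three bolts 110 mm apart, each in a yellow sprung keeper
- head_left (a point): centre of the flat top of the left hex bolt's head (steel, 24 mm across flats; at x -87, y 110 mm of the shoe), 79.5 mm above the table, 11.5 mm proud of its keeper. All three look alike: a tight bolt does not move when pushed down; the loose one, held only by its seal ring, goes down 6 mm at a push of about 3 N, stops hard and stays down
- bolt_left (a joint): how far the left bolt has been pushed down, m: 0 at the start, 0.006 when a loose bolt is right down
- tab_left (a point): grip point in the left keeper's lift tab, 66 mm above the table when shut. Keeper: yellow plate 40 x 56 x 4 mm with a hole round the bolt head; tab: tongue to the robot, 14 mm wide along the hinge, 6 mm thick, 46 mm long, clear of the bar, free all round and below; this point is 24 mm out from the plate. Axes: x to the hinge, y along the hinge, z out of the upper face
- hinge_left (a point): middle of the left keeper's hinge, 66 mm above the table, beyond the bolt, 80 mm from the tab point; the hinge line runs along the shoe's y
- keeper_left (a joint): opening angle of the left keeper, rad: 0 shut flat; grows as the tab is lifted up and over, away from the robot; stop at 1.45. A spring (about 1 N at the tab when shut, 2 N when open) shuts it from any angle when let go
- head_middle (a point): centre of the flat top of the middle hex bolt's head (steel, 24 mm across flats; at x -87, y 0 mm of the shoe), 79.5 mm above the table, 11.5 mm proud of its keeper. All three look alike: a tight bolt does not move when pushed down; the loose one, held only by its seal ring, goes down 6 mm at a push of about 3 N, stops hard and stays down
- bolt_middle (a joint): how far the middle bolt has been pushed down, m: 0 at the start, 0.006 when a loose bolt is right down
- tab_middle (a point): grip point in the middle keeper's lift tab, 66 mm above the table when shut. Keeper: yellow plate 40 x 56 x 4 mm with a hole round the bolt head; tab: tongue to the robot, 14 mm wide along the hinge, 6 mm thick, 46 mm long, clear of the bar, free all round and below; this point is 24 mm out from the plate. Axes: x to the hinge, y along the hinge, z out of the upper face
- hinge_middle (a point): middle of the middle keeper's hinge, 66 mm above the table, beyond the bolt, 80 mm from the tab point; the hinge line runs along the shoe's y
- keeper_middle (a joint): opening angle of the middle keeper, rad: 0 shut flat; grows as the tab is lifted up and over, away from the robot; stop at 1.45. A spring (about 1 N at the tab when shut, 2 N when open) shuts it from any angle when let go
- head_right (a point): centre of the flat top of the right hex bolt's head (steel, 24 mm across flats; at x -87, y -110 mm of the shoe), 79.5 mm above the table, 11.5 mm proud of its keeper. All three look alike: a tight bolt does not move when pushed down; the loose one, held only by its seal ring, goes down 6 mm at a push of about 3 N, stops hard and stays down
- bolt_right (a joint): how far the right bolt has been pushed down, m: 0 at the start, 0.006 when a loose bolt is right down
- tab_right (a point): grip point in the right keeper's lift tab, 66 mm above the table when shut. Keeper: yellow plate 40 x 56 x 4 mm with a hole round the bolt head; tab: tongue to the robot, 14 mm wide along the hinge, 6 mm thick, 46 mm long, clear of the bar, free all round and below; this point is 24 mm out from the plate. Axes: x to the hinge, y along the hinge, z out of the upper face
- hinge_right (a point): middle of the right keeper's hinge, 66 mm above the table, beyond the bolt, 80 mm from the tab point; the hinge line runs along the shoe's y
- keeper_right (a joint): opening angle of the right keeper, rad: 0 shut flat; grows as the tab is lifted up and over, away from the robot; stop at 1.45. A spring (about 1 N at the tab when shut, 2 N when open) shuts it from any angle when let go
- heart_on_die_mid (a point): centre of a loose red cardboard heart, about 130 x 130 x 7 mm, lying on the die; bystander
- heart_near_mid (a point): centre of a loose red cardboard heart, about 120 mm, 7 mm thick, on the table near the robot on its left; bystander
- heart_right_mid (a point): centre of a loose red cardboard heart, about 135 mm, 7 mm thick, on the table at the right; bystander
- spanner: steel combination spanner 190 mm long, 8 mm thick, lying flat on the table near the robot on its right; origin at the middle of its underside, x along it; bystander
- brush: paint brush 200 mm long, lying on the table at the left; origin at the middle of its underside; bystander
- paint_tin: white paint tin with a red band, 104 mm across and 106 mm tall, at the left; origin at the centre of its underside; bystander
- tape: roll of amber tape, 100 mm across, 48 mm tall, at the right; origin at the centre of its underside; bystander

How it is judged:
On the way, in this order (a step that is already met when the one before it is completed fails the run):
1. the loose bolt has been tapped down while all three keepers are shut (value of joint any of bolt_left, bolt_middle, bolt_right above 0.004 m and value of joint each of keeper_left, keeper_middle, keeper_right below 0.1 rad), for 0.1 s.
2. the loose bolt's keeper is held open by the fingers (((value of joint bolt_left above 0.003 m and value of joint keeper_left above 0.75 rad and velocity of joint keeper_left between -0.2 and 0.2 rad/s and contact force between the fingers and keeper_left above 0.5 N and value of joint each of keeper_middle, keeper_right below 0.1 rad) or (value of joint bolt_middle above 0.003 m and value of joint keeper_middle above 0.75 rad and velocity of joint keeper_middle between -0.2 and 0.2 rad/s and contact force between the fingers and keeper_middle above 0.5 N and value of joint each of keeper_left, keeper_right below 0.1 rad) or (value of joint bolt_right above 0.003 m and value of joint keeper_right above 0.75 rad and velocity of joint keeper_right between -0.2 and 0.2 rad/s and contact force between the fingers and keeper_right above 0.5 N and value of joint each of keeper_left, keeper_middle below 0.1 rad))), for 0.3 s.
At the end, for the whole second after the job is handed in: the bolt that sank is still at least 3 mm down, its keeper is at least 0.75 rad (43 degrees) open and still, held there by the fingers (over 0.5 N between them and the keeper), and the other two keepers are shut to within 0.1 rad (((value of joint bolt_left above 0.003 m and value of joint keeper_left above 0.75 rad and velocity of joint keeper_left between -0.2 and 0.2 rad/s and contact force between the fingers and keeper_left above 0.5 N and value of joint each of keeper_middle, keeper_right below 0.1 rad) or (value of joint bolt_middle above 0.003 m and value of joint keeper_middle above 0.75 rad and velocity of joint keeper_middle between -0.2 and 0.2 rad/s and contact force between the fingers and keeper_middle above 0.5 N and value of joint each of keeper_left, keeper_right below 0.1 rad) or (value of joint bolt_right above 0.003 m and value of joint keeper_right above 0.75 rad and velocity of joint keeper_right between -0.2 and 0.2 rad/s and contact force between the fingers and keeper_right above 0.5 N and value of joint each of keeper_left, keeper_middle below 0.1 rad))); the arm keeps its last pose, push and grip.
It fails at once if a keeper is lifted (over 0.25 rad) whose bolt has not been found loose by pushing it down ((value of joint keeper_left above 0.25 rad and value of joint bolt_left below 0.003 m) or (value of joint keeper_middle above 0.25 rad and value of joint bolt_middle below 0.003 m) or (value of joint keeper_right above 0.25 rad and value of joint bolt_right below 0.003 m)).
It fails at once if one of the other things on the bench is moved by more than 40 mm (distance of any of heart_on_die_mid, heart_near_mid, heart_right_mid, spanner, brush, paint_tin, tape from where it was at the start of the episode above 0.04 m).
It also fails if it takes over 45 s, if anything falls off the work surface, if the arm or the gripper's body presses on something with over 40 N, if the wrist force passes 120 N, or if a joint passes its speed limit or range.

## Working session

There is one attempt and no reset: what is moved stays moved. The work goes in short steps, Python scripts to look and compute and a tool call to move; the robot and the scene stay as the last step left them, time stands still between calls to the robot, and variables do not carry over. Pictures are saved under pics/ and viewed, about 8 in all and at most 12, crops included, and the job is handed in when it is done.

Besides the shell and the picture viewer there is one more tool, called after ">>>" as a command line: name --argument value ..., lists and objects as JSON in quotes. jog_arm: Moves the arm, as the interface text tells. Scaled input: -1 to 1 covers 0.3 m each way for a shift and 2 pi rad each way for a turn. Its arguments: {"type":"object","properties":{"commands":{"type":"string"},"force":{"type":"number"}},"required":["commands"]}

```bash
mkdir -p pics; cat > h.py <<'E'
import numpy as np, cv2
from cell import status, viewer, arm
def get(n):
    d=viewer.get_image(n); K=np.array(d["camera_matrix"]);R=np.array(d["R"]);t=np.array(d["t"])
    z=d["z_map"]; v,u=np.mgrid[:z.shape[0],:z.shape[1]]
    c=np.stack([(u-K[0,2])/K[0,0]*z,(v-K[1,2])/K[1,1]*z,z],-1)
    W=(c-t)@R; W[z==0]=np.nan
    return d["pixels"],W,K,R,t
def save(n,p,s=1): cv2.imwrite("pics/"+n+".png",cv2.resize(p[...,::-1],None,fx=s,fy=s))
E
python3 - <<'E'
from h import *
for n in("top","side"):
    p,W,K,R,t=get(n); save(n+"0",p); print(n,K.tolist(),R.round(3).tolist(),t)
    hsv=cv2.cvtColor(p,cv2.COLOR_RGB2HSV)
    m=((hsv[...,0]>20)&(hsv[...,0]<35)&(hsv[...,1]>120)&(hsv[...,2]>80)).astype(np.uint8)
    k,l,s,c=cv2.connectedComponentsWithStats(m)
    for i in range(1,k):
        if s[i,4]>30: print(s[i],c[i],np.nanmedian(W[l==i],0).round(4))
print(status.observe())
E
```

```text
top [[380.06452128267165, 0.0, 317.7889074069631], [0.0, 380.06452128267165, 202.3125843416087], [0.0, 0.0, 1.0]] [[-0.01, -1.0, 0.007], [-0.997, 0.009, -0.073], [0.073, -0.007, -0.997]] [-0.00339155  0.49425711  1.33684071]
[138 107  15  12  53] [143.20754717 112.13207547] [0.8322 0.6273 0.0054]
[124 113  13   7  46] [130.30434783 116.47826087] [0.8139 0.6714 0.0062]
[364 151  14  31 179] [370.82681564 164.20111732] [ 0.6181 -0.1961  0.068 ]
[333 157  14  32 184] [340.08695652 170.96195652] [ 0.5948 -0.0888  0.0678]
[302 164  14  31 179] [309.03910615 177.51955307] [0.5719 0.0184 0.0679]
side [[389.42985808577913, 0.0, 315.76883366806237], [0.0, 389.42985808577913, 203.66430886805935], [0.0, 0.0, 1.0]] [[0.866, -0.5, -0.014], [-0.374, -0.629, -0.681], [0.331, 0.595, -0.732]] [-0.42899559  0.25980493  0.95405277]
[387  77  17  13 156] [394.91666667  83.33333333] [1.1304 0.4614 0.045 ]
[320 187  33  24 252] [336.53174603 199.71428571] [0.5715 0.0134 0.0695]
[347 207  35  27 284] [364.72887324 221.3556338 ] [ 0.5938 -0.0934  0.0694]
[379 231  35  29 319] [395.93730408 245.64890282] [ 0.6158 -0.2004  0.0696]
{'clock': 0.1, 'joints': array([-1.26957653,  0.43514071,  0.02498995,  1.5739776 , -0.01159292,
        1.13402598, -0.07505957]), 'dq': array([ 0.00029648, -0.00053606,  0.00061993, -0.00169963, -0.00185677,
        0.00091176, -0.00059442]), 'joint_efforts': array([ 2.66467730e-03, -6.69112301e+01,  9.87448320e-01, -3.15145719e+01,
       -6.05992251e-02,  3.74213350e-02,  9.92851983e-05]), 'position': array([0.24546484, 0.57428742, 0.22604251]), 'ee_rot': array([ 2.62109624e+00,  1.73028101e+00, -1.71231334e-03]), 'force': array([-0.70012905, -0.22685563, -0.39369088]), 'ft_torque': array([ 0.0328456 , -0.02622448,  0.01833991]), 'width': 0.9979176666553774}
```

```bash
python3 - <<'E'
from h import *
p,W,K,R,t=get("top"); save("top1",p[60:330,120:520],2)
for n in("top","side"):
    p,W,K,R,t=get(n)
    hsv=cv2.cvtColor(p,cv2.COLOR_RGB2HSV)
    X,Y,Z=W[...,0],W[...,1],W[...,2]
    for c in [(0.5719,.0184),(.5948,-.0888),(.6181,-.1961)]:
        d=np.hypot(X-c[0]-.005,Y-c[1])<.035
        h=d&(Z>.076)&(Z<.084); q=W[h]
        print(n,"head",h.sum(),((np.nanmin(q,0)+np.nanmax(q,0))/2).round(4),np.nanmean(q,0).round(4))
        y=(hsv[...,0]>20)&(hsv[...,0]<35)&(hsv[...,1]>120)&(np.hypot(X-c[0],Y-c[1])<.08)&(Z>.055)
        q=W[y]; i=np.argmin(q[:,0]); print("  near tab end",q[i].round(4), "n",y.sum())
E
```

```text
top head 36 [0.584  0.0232 0.08  ] [0.5898 0.0238 0.0795]
  near tab end [0.5187 0.0049 0.0745] n 170
top head 35 [ 0.6122 -0.0817  0.079 ] [ 0.613  -0.0823  0.0791]
  near tab end [ 0.5386 -0.0948  0.0728] n 177
top head 33 [ 0.6236 -0.1903  0.0797] [ 0.6333 -0.1902  0.0793]
  near tab end [ 0.5617 -0.205   0.074 ] n 170
side head 53 [0.5908 0.0233 0.0799] [0.5905 0.0229 0.0799]
  near tab end [0.517  0.0121 0.0687] n 234
side head 61 [ 0.6138 -0.0847  0.08  ] [ 0.6127 -0.0856  0.0804]
  near tab end [ 0.5371 -0.0939  0.0716] n 266
side head 71 [ 0.635  -0.192   0.0798] [ 0.6347 -0.1931  0.0801]
  near tab end [ 0.5608 -0.211   0.0714] n 298
```

View pics/top1.png

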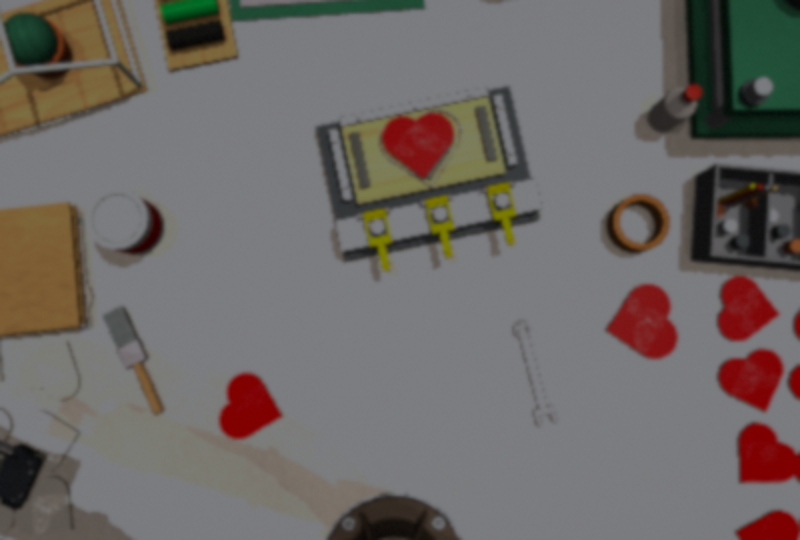

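View pics/side0.png

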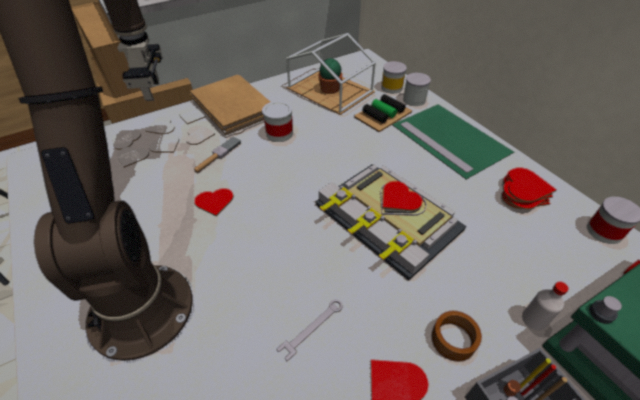

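>>> jog_arm --commands "1 0.0767 -0.1224 0 0 0 0.0065; 1 0.0767 -0.1224 0 0 0 0.0065; 1 0.0767 -0.1224 0 0 0 0.0065; 1 0.0767 -0.1224 0 0 0 0.0065; 1 0.0767 -0.1224 0 0 0 0.0065" --force 20

```text
clock: 0.75
position: [0.3613, 0.3895, 0.2268]
ee_rot: [2.43, 1.991, 0.0]
force: [1.1, 0.8, -1.0]
width: 0.612
```

>>> jog_arm --commands "1 0.0767 -0.1224 0 0 0 0.0065; 1 0.0767 -0.1224 0 0 0 0.0065; 1 0.0767 -0.1224 0 0 0 0.0065; 1 0.0767 -0.1224 0 0 0 0.0065; 1 0.0767 -0.1224 0 0 0 0.0065"

```text
clock: 1.25
position: [0.4764, 0.2059, 0.2269]
ee_rot: [2.214, 2.228, 0.001]
force: [0.2, 0.1, -0.2]
width: 0.176
```

>>> jog_arm --commands "1 0.0767 -0.1224 0 0 0 0.0065; 1 0.0767 -0.1224 0 0 0 0.0065; 1 0.0767 -0.1224 0 0 0 0.0065; 1 0.0767 -0.1224 0 0 0 0.0065; 1 0.0767 -0.1224 0 0 0 0.0065"

```text
clock: 1.75
position: [0.5914, 0.0224, 0.2268]
ee_rot: [-1.976, -2.443, -0.0]
force: [1.4, 0.5, -0.2]
width: 0.006
```

>>> jog_arm --commands "1 0 0 -0.09 0 0 0; 1 0 0 -0.09 0 0 0; 1 0 0 -0.09 0 0 0; 1 0 0 -0.09 0 0 0; 1 0 0 -0.09 0 0 0"

```text
clock: 2.25
position: [0.5907, 0.0239, 0.0907]
ee_rot: [1.978, 2.441, 0.0]
force: [0.3, -1.0, 0.0]
width: 0.005
```

>>> jog_arm --commands "1 0 0 -0.007 0 0 0; 1 0 0 -0.007 0 0 0; 1 0 0 -0.007 0 0 0; 1 0 0 -0.007 0 0 0; 1 0 0 0 0 0 0"

```text
clock: 2.75
position: [0.5912, 0.024, 0.0841]
ee_rot: [1.977, 2.44, 0.002]
force: [-0.5, 0.7, 0.3]
width: 0.006
```

>>> jog_arm --commands "1 0 0 -0.005 0 0 0; 1 0 0 -0.005 0 0 0; 1 0 0 -0.005 0 0 0; 1 0 0 -0.005 0 0 0; 1 0 0 0 0 0 0"

```text
clock: 3.25
position: [0.5908, 0.0239, 0.0772]
ee_rot: [-1.978, -2.441, -0.0]
force: [0.2, 0.5, -0.4]
width: 0.006
```

```bash
python3 -c "
from h import *
s=status.observe();print(s['force'],s['position'],s['joints'])"
```

```text
[ 0.24591287  0.49847933 -0.38253858] [0.5907971  0.02394211 0.07720137] [-0.22647392  0.54100244  0.1360931   1.82574772 -0.09942631  0.78137523
  1.74059391]
```

>>> jog_arm --commands "1 0 0 -0.005 0 0 0; 1 0 0 -0.005 0 0 0; 1 0 0 0 0 0 0; 1 0 0 0 0 0 0; 1 0 0 0 0 0 0"

```text
clock: 3.75
position: [0.5906, 0.0239, 0.0742]
ee_rot: [-1.978, -2.441, 0.0]
force: [0.4, 0.0, -0.5]
width: 0.004
```

>>> jog_arm --commands "1 0 0 -0.005 0 0 0; 1 0 0 -0.004 0 0 0; 1 0 0 0 0 0 0; 1 0 0 0 0 0 0; 1 0 0 0 0 0 0"

```text
clock: 4.25
position: [0.5908, 0.0239, 0.0736]
ee_rot: [1.978, 2.44, 0.001]
force: [-7.5, -0.6, 22.8]
width: 0.004
```

```bash
python3 - <<'E'
from h import *
print(status.observe()['force'])
p,W,K,R,t=get("side"); save("s1",p[130:270,250:460],3.5)
E
```

```text
[-7.53535233 -0.63175167 22.84857417]
```

View pics/s1.png

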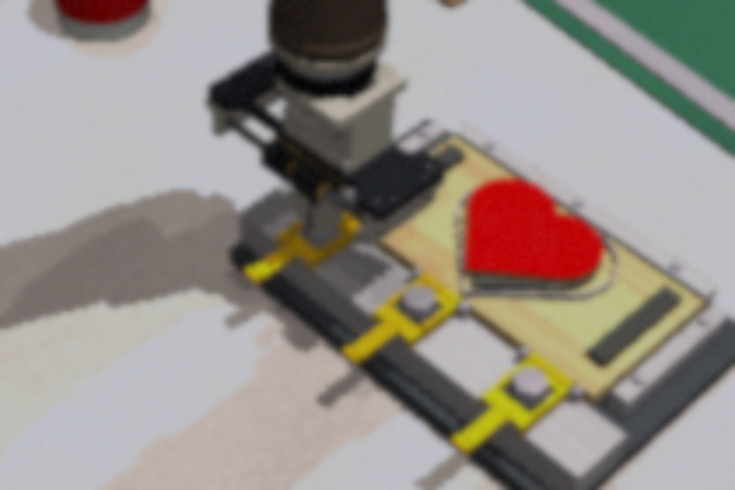

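>>> jog_arm --commands "1 0 0 0.03 0 0 0; 1 0 0 0.09 0 0 0; 1 0 0 0.12 0 0 0; 1 0 0 0.12 0 0 0; -0.3 0 0 0.04 0 0 0"

```text
clock: 4.8
position: [0.5925, 0.0239, 0.1955]
ee_rot: [1.976, 2.438, 0.006]
force: [0.8, 0.2, 0.9]
width: 0.051
```

```bash
python3 - <<'E'
from h import *
print(status.observe()['position'])
p,W,K,R,t=get("side"); save("s2",p[130:270,250:460],3.5)
for c in [(0.5905,.0235),(.613,-.0845),(.6345,-.192)]:
    q=W[np.hypot(W[...,0]-c[0],W[...,1]-c[1])<.0085]; q=q[q[:,2]<.09]; print(len(q),np.median(q,0).round(4))
E
```

```text
[0.59252834 0.02394552 0.19547125]
20 [0.5897 0.024  0.0749]
27 [ 0.6144 -0.0838  0.0807]
29 [ 0.6334 -0.1928  0.0812]
```

View pics/s2.png

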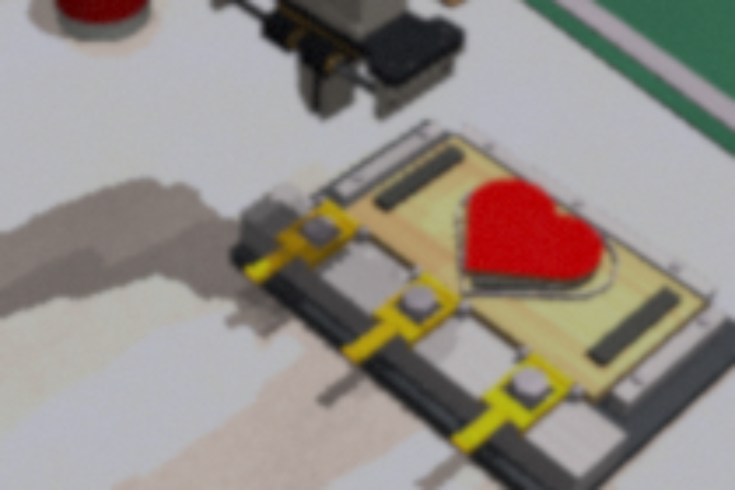

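>>> jog_arm --commands "-0.3 -0.085 -0.0175 0 0 0 0; -0.3 -0.086 -0.0175 0 0 0 0; -0.3 0 0 -0.08 0 0 0; -0.3 0 0 -0.1 0 0 0; -0.3 0 0 -0.1 0 0 0"

```text
clock: 5.35
position: [0.5388, 0.0135, 0.1061]
ee_rot: [-1.978, -2.441, 0.0]
force: [0.0, 0.3, -0.5]
width: 0.52
```

```bash
python3 - <<'E'
from h import *
s=status.observe();print(s['position'],s['width'])
p,W,K,R,t=get("side"); save("s3",p[130:270,250:460],3.5)
E
```

```text
[0.53882966 0.01345614 0.10608202] 0.5198647804828387
```

View pics/s3.png

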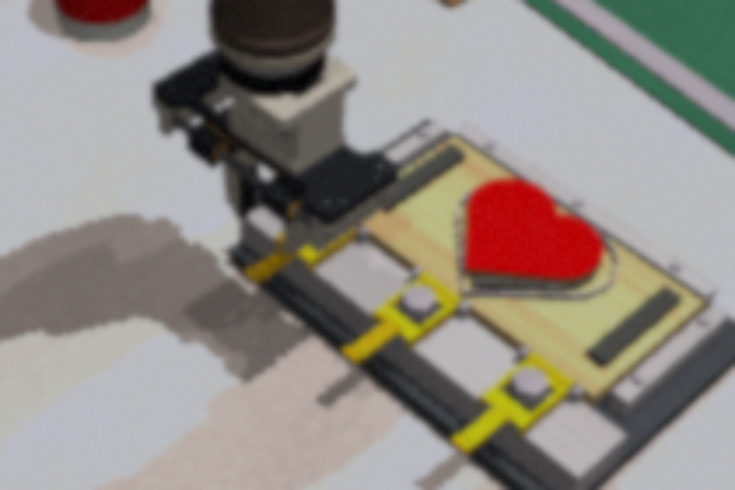

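>>> jog_arm --commands "-0.3 0 0 -0.05 0 0 0; -0.3 0 0 -0.05 0 0 0; -0.3 0 0 -0.05 0 0 0; -0.3 0 0 -0.04 0 0 0; -0.3 0 0 0 0 0 0" --force 15

```text
clock: 5.9
position: [0.5381, 0.0134, 0.0491]
ee_rot: [-1.976, -2.439, 0.004]
force: [0.0, -0.3, -0.5]
width: 0.65
```

>>> jog_arm --commands "1 0 0 0 0 0 0; 1 0 0 0 0 0 0; 1 0 0 0 0 0 0; 1 0 0 0 0 0 0; 1 0 0 0 0 0 0"

```text
clock: 6.4
position: [0.5396, 0.0135, 0.051]
ee_rot: [1.978, 2.441, 0.001]
force: [-1.0, -0.0, 0.3]
width: 0.266
```

>>> jog_arm --commands "1 0 0 0 0 0 0; 1 0 0 0 0 0 0; 1 0 0 0 0 0 0; 1 0 0 0 0 0 0; 1 0 0 0 0 0 0"

```text
clock: 6.9
position: [0.5396, 0.0129, 0.0507]
ee_rot: [1.978, 2.44, -0.0]
force: [-0.0, -3.9, 0.5]
width: 0.15
```

>>> jog_arm --commands "1 -0.0042 -0.0009 0.0269 -0.00325 0.01558 0; 1 -0.0016 -0.0003 0.0272 -0.00325 0.01558 0; 1 0 0 0 0 0 0; 1 0 0 0 0 0 0; 1 0 0 0 0 0 0" --force 20

```text
clock: 7.4
position: [0.538, 0.0126, 0.0666]
ee_rot: [-1.894, -2.336, 0.233]
force: [2.7, -4.3, -2.0]
width: 0.144
```

>>> jog_arm --commands "1 0.0011 0.0002 0.0272 -0.00325 0.01558 0; 1 0.0037 0.0008 0.027 -0.00325 0.01558 0; 1 0.0064 0.0013 0.0265 -0.00325 0.01558 0; 1 0 0 0 0 0 0; 1 0 0 0 0 0 0"

```text
clock: 7.9
position: [0.5413, 0.0133, 0.0903]
ee_rot: [-1.747, -2.155, 0.55]
force: [2.5, -5.1, -1.4]
width: 0.146
```

```bash
python3 - <<'E'
from h import *
s=status.observe();print(s['position'],s['force'],s['joints'],s['width'])
p,W,K,R,t=get("side"); save("s4",p[130:270,250:460],3.5)
E
```

```text
[0.54129368 0.01327273 0.09026477] [ 2.50697446 -5.09163484 -1.35433893] [-0.24995291  0.75269665  0.17803242  1.50276029 -0.06554486  1.39399094
  1.71895056] 0.14640921473863908
```

View pics/s4.png

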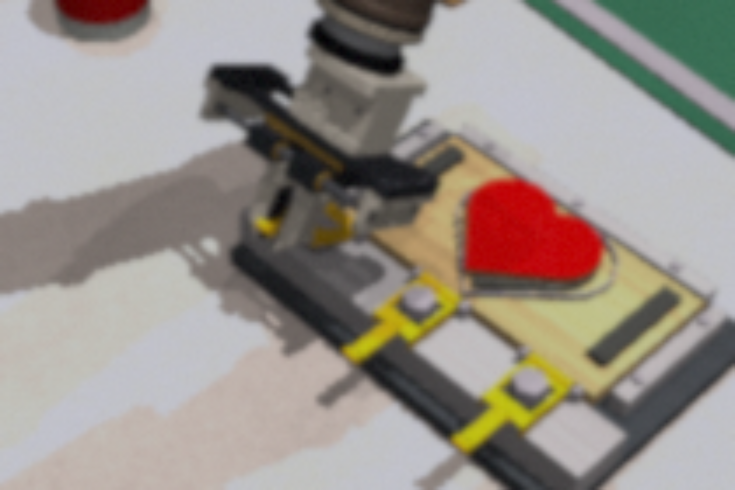

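>>> jog_arm --commands "1 0.0108 0.0023 0.0245 -0.00195 0.00935 0; 1 0.013 0.0027 0.0231 -0.00195 0.00935 0; 1 0.0151 0.0031 0.0216 -0.00195 0.00935 0; 1 0 0 0 0 0 0; 1 0 0 0 0 0 0"

```text
clock: 8.45
position: [0.5526, 0.0156, 0.1111]
ee_rot: [-1.65, -2.035, 0.719]
force: [1.0, -5.7, -3.0]
width: 0.149
```

>>> jog_arm --commands "1 0.0171 0.0036 0.0198 -0.00195 0.00935 0; 1 0.0188 0.0039 0.0179 -0.00195 0.00935 0; 1 0 0 0 0 0 0; 1 0 0 0 0 0 0; 1 0 0 0 0 0 0"

```text
clock: 8.95
position: [0.5631, 0.0178, 0.1228]
ee_rot: [-1.582, -1.952, 0.824]
force: [0.3, -4.6, -2.6]
width: 0.148
```

>>> jog_arm --commands "1 0 0 0 0 0 0; 1 0 0 0 0 0 0; 1 0 0 0 0 0 0; 1 0 0 0 0 0 0; 1 0 0 0 0 0 0"

```text
clock: 9.45
position: [0.5631, 0.0178, 0.1228]
ee_rot: [-1.583, -1.952, 0.824]
force: [-0.6, -5.5, -3.4]
width: 0.151
```

```bash
python3 - <<'E'
from h import *
s=status.observe();print(s['position'],s['force'],s['joints'],s['width'])
p,W,K,R,t=get("side"); save("s5",p[130:270,250:460],3.5)
hsv=cv2.cvtColor(p,cv2.COLOR_RGB2HSV)
m=(hsv[...,0]>18)&(hsv[...,0]<35)&(hsv[...,1]>130)&(hsv[...,2]>60)
th=.206; ux=np.array([np.cos(th),np.sin(th)])
for c in [(0.5905,.0235),(.613,-.0845),(.6345,-.192)]:
    r=W[...,:2]-c; x=r@ux; y=r@[-ux[1],ux[0]]
    q=m&(abs(y)<.03)&(x>-.09)&(x<.05)&(W[...,2]>.06)
    print(q.sum()); o=np.argsort(x[q])[::4]; print(np.c_[x[q],W[...,2][q]][o].round(3).tolist())
E
```

```text
[0.56314948 0.01778405 0.12281602] [-0.55386693 -5.46853787 -3.41551871] [-0.2446911   0.95799832  0.19666896  1.15520129 -0.06025879  1.8358627
  1.7248028 ] 0.15061285699304564
125
[[-0.031, 0.154], [-0.029, 0.151], [-0.028, 0.145], [-0.026, 0.152], [-0.024, 0.154], [-0.011, 0.111], [-0.006, 0.107], [-0.004, 0.115], [-0.002, 0.096], [0.002, 0.094], [0.005, 0.198], [0.008, 0.096], [0.01, 0.081], [0.014, 0.078], [0.018, 0.069], [0.021, 0.075], [0.022, 0.077], [0.022, 0.206], [0.023, 0.203], [0.023, 0.203], [0.024, 0.209], [0.024, 0.202], [0.025, 0.204], [0.025, 0.204], [0.025, 0.207], [0.026, 0.206], [0.026, 0.208], [0.027, 0.204], [0.029, 0.07], [0.031, 0.071], [0.043, 0.181], [0.049, 0.174]]
252
[[-0.075, 0.072], [-0.074, 0.074], [-0.073, 0.068], [-0.071, 0.067], [-0.069, 0.068], [-0.066, 0.067], [-0.064, 0.071], [-0.063, 0.072], [-0.06, 0.072], [-0.057, 0.07], [-0.055, 0.072], [-0.053, 0.07], [-0.051, 0.072], [-0.048, 0.069], [-0.046, 0.071], [-0.043, 0.069], [-0.041, 0.069], [-0.039, 0.071], [-0.036, 0.07], [-0.035, 0.071], [-0.033, 0.069], [-0.03, 0.071], [-0.029, 0.069], [-0.02
[... 1138 characters left out ...]
, [-0.025, 0.065], [-0.024, 0.068], [-0.024, 0.07], [-0.023, 0.07], [-0.022, 0.067], [-0.021, 0.069], [-0.021, 0.069], [-0.019, 0.071], [-0.019, 0.069], [-0.018, 0.07], [-0.017, 0.072], [-0.016, 0.068], [-0.015, 0.071], [-0.014, 0.069], [-0.014, 0.069], [-0.013, 0.068], [-0.011, 0.068], [-0.008, 0.068], [-0.007, 0.07], [-0.006, 0.07], [-0.004, 0.071], [-0.001, 0.068], [0.001, 0.067], [0.004, 0.069], [0.009, 0.07], [0.013, 0.07], [0.016, 0.069], [0.017, 0.07], [0.019, 0.069], [0.021, 0.069], [0.022, 0.07], [0.023, 0.072], [0.024, 0.07], [0.024, 0.069], [0.025, 0.071], [0.025, 0.071], [0.026, 0.066], [0.027, 0.074], [0.027, 0.072], [0.027, 0.071], [0.028, 0.068], [0.029, 0.072], [0.03, 0.072]]
```

View pics/s5.png

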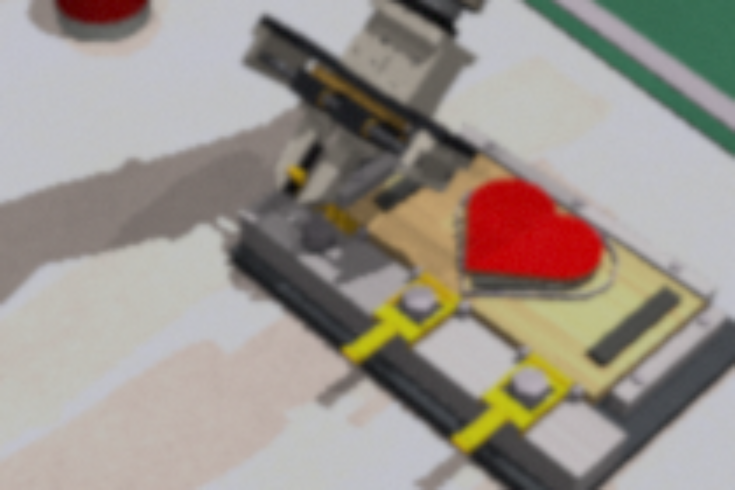

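```bash
python3 -c "
from cell import status,arm
s=status.observe();print(s['clock'],s['width'],s['force']);print(arm.sign_off())"
```

```text
9.5 0.14735350285778684 [ 1.42936829 -5.30547182 -3.07945638]
the job is handed in; nothing more can be done
None
```

The loose bolt is the left one. It is pushed right down, and the arm is holding its keeper open at about 0.98 rad (56 degrees). I handed the job in at 9.5 s; no verdict was reported.

- **Finding the bolt:** I tapped the left head first, with all three keepers shut. It sank about 6 mm and stopped hard, with the fingertips at z = 73.6 mm and 23 N on the tool. The depth image agreed: the left head read 75 mm, the other two about 81 mm. I didn't tap the middle and right bolts, as the left one had already sunk.
- **Holding the keeper:** I gripped the left tab by its sides at 20 N and lifted it round its hinge. The fingers are stopped at about 13.6 mm on the 14 mm tab.
- **Last checks:** In the last picture and its depth data, the middle and right keepers are flat at about 70 mm, which is shut. The heart on the die looks unmoved. I didn't measure the other loose items again, but the arm touched nothing else that I could see.
- **Side force:** About 5 N sideways remains on the tool, probably because the grip is slightly off-centre on the tab. It held steady through the last pause.

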